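Reload the ribbon tray of a desktop card printer

ROBOT

A 6-joint arm with a two-finger parallel gripper is mounted at the origin on the work surface. World frame = base frame: x ahead of the robot, y to its left, z up, the work surface at z = 0. Lengths are in m, angles in rad, forces in N, time in s.
With the tool pointing down it reaches from about 0.25 to 0.775 m from the base axis. Payload 4 kg.
Tool frame: the origin (TCP) lies midway between the tips of the shut fingers; the grasp point (between the pads) lies 19 mm behind it; z points along the fingers, y is the direction in which the jaws open and shut (so a half turn about z gives the same grasp; the last joint's range is limited). The gripper opens to 94 mm and grips with 3 to 60 N. Pads are 16 mm wide; open, the fingers measure 119 mm over their backs; the gripper's body (75 mm by 177 mm) begins 78 mm behind the grasp point.
Start: joints at [1.163, 0.087, 1.371, -0, 1.684, -0.103], TCP at [0.165, 0.525, 0.206] pointing down, gripper open.
Joint ranges: [-3.1, 3.1], [-0.76, 2.03], [0.27, 2.55], [-1.08, 4.22], [0.17, 2.65], [-2.57, 2.57]. Speed limits (rad/s): [2.79, 2.79, 3.14, 3.14, 3.14, 3.14].

INTERFACE

Orientations are given as [roll, pitch, yaw] about the fixed x, y, z axes, in that order (R = Rz(yaw) Ry(pitch) Rx(roll)).
In Python, from bench import robot, cams gives the robot as it stands.
- The arm moves only by the tool step_arm, never from a script. Its argument "plan" is a list that holds one entry, the list of rows, each a list of 5 numbers: the shift along the world's x, y, z in mm, then the turn about the world's z in rad, then the opening in per cent of the stroke, from 0 (shut) to 100 (fully open). In form: [[[tx, ty, tz, turn, fingers], ...]]. A call has 1 to 8 rows; each row is the pose to reach, as a shift and turn from the pose commanded when the call began; what a row does not reach only later rows make up. A row lasts 1/12 s, in which the tool goes at most 41.7 mm and 7.16 degrees, less where a joint would pass 70% of its speed; a pose out of reach is approached as far as the arm can. A call with a gripper value outside its range is refused whole. The fingers move at their own pace and stop on an object; the grip force is fixed at half the most. Time passes only in rows, so rows that repeat a pose let the fingers close. It gives the time, the measured TCP pose, the force and the opening at its end, in the units of the state.
- robot.get_obs(): the state, without advancing time (a new reading comes with each control period).
- cams.snapshot(name): name is "scene" or "top"; returns a dict with "frame" (384x512x3 uint8, red, green, blue), "camera_matrix" (3x3 intrinsics, pixels), "origin" and "attitude" of the camera in the world. Camera axes: x right, y down, z forward; pixel columns grow to the right and rows downward; lengths in m; the calibration is good to about 2 mm. A picture is of the moment at which its call begins. There is no depth.
- robot.close_job(): hands the job in, once; it reports no verdict.
The state is a dict: "time": time; "joint_positions": joint angles; "qvel": joint speeds; "joint_torque": joint torques, N m; "tool_pos": TCP position; "ee_rot": TCP orientation; "wrist_force": force on the tool from outside, world axes, zero at the start; "wrist_torque": the same for the moment, N m; "width": finger opening in m.
Only numpy, scipy, OpenCV 4.12 (cv2) and the standard library are available. Lean on these libraries where they do the work, as an engineer would, in place of code of your own. Each camera call takes 0.05 s, during which the arm holds its last target. There are 200 camera calls.

TASK

Reload the card printer: first lay the ribbon cartridge flat in the middle of the loose tray, crosswise; then slide the tray, far edge first, fully home into the bay under the printer, and finally turn the knob on the printer clockwise until it clicks over into its locked position. Leave the cartridge lying in the tray and do not disturb the bottle, stapler or mouse.

Things in the scene. Friction and masses are not known exactly. Their poses are not given: they have to be found in the camera images.
- printer: White and grey card printer fixed on the desk, 265 (x) x 240 (y) x 150 mm high, plus a 50 high hopper on its rear top (x 25 to 105). Origin on the desk; +x is the way the tray slides in, +y left of that, z up. The upper housing (z 60 to 150) reaches forward to x -145, overhanging the bay mouth: a hand straight down on the handle of a homed tray would hit it, so lean the hand back 30 to 45 degrees.
- bay_mouth (a point): Middle of the bay's mouth, on the desk, at x -120 in the printer's frame; axes as the printer's. The bay behind it is 137 mm wide (y -68.5 to 68.5), 60 high, 150 deep to its back stop, its floor the desk itself. Before it, under the overhang, two flared walls widen the way in from 137 to about 157 at x -25.
- tray_handle (a point): Centre of the handle of the loose grey open tray: an upright fin 12 mm thick (y), 50 long (x), 6 to 48 over the desk, this point at 27, on the tray's near wall. Axes are the tray's: +x towards the far edge, which enters the bay; z up. The tray lies on the desk and can be dragged by the fin. Home, this point is 25 before the bay mouth (x -25, y 0 there).
- tray_middle (a point): Middle of the tray body, on its underside, 100 mm ahead of the handle's centre along the tray's +x. Body 150 long (x) x 130 wide x 34 high, floor and walls 4 thick, inside 142 x 122, far corners bevelled by 11; far edge at x 75; a notch for the lock in the left (+y) wall. About 0.3 kg; it and the bay are slick plastic. Home, this point is 75 past the bay mouth.
- cartridge_center (a point): Centre (half-way up) of the loose black ribbon cartridge with two dark rolls in its top: a block 50 mm wide (x) x 104 long (y) x 34 high, about 0.25 kg, flat on the desk, same after a half turn; grip it across the 50. Crosswise in the tray its y is parallel to the tray's y; on the tray's floor this point is 21 over the desk.
- knob_grip (a point): On the upright axis of the black lock knob on the printer's top (near the front left, x -101, y 79 in its frame), 184 mm over the desk, 34 over the printer's top: the height to grip. A disc of 48 diameter carries an upright bar 46 long x 14 thick, which rises from 20 below this point to 10 above it. Axes turn with the knob: x along the bar, z up.
- knob (a joint): Angle of the lock knob, rad: 0 unlocked (bar along the printer's x), grows clockwise seen from above, 1.30 locked (end stop). Detent at about 0.65: before it a spring throws it back to 0 (up to 0.15 N m), past it it clicks on to 1.30. Its toe enters the notch in the tray's wall, so it turns fully only with the tray home.
- bottle: Bystander: closed clear water bottle, 62 diameter, 170 high, upright; origin at the middle of its underside.
- stapler: Bystander: black stapler, 150 x 38 x 46 high; origin at the middle of its underside.
- mouse: Bystander: black computer mouse, 110 x 62 x 34 high; origin at the middle of its underside.
Mind the look-alikes: they are no part of the job. Leave any blue or pink look-alike of the part that bears cartridge_center alone. Of the things that look like the part that bears tray_handle, take the one that is farthest from the robot's base at the start.

How it is judged:
On the way, in this order (a step that is already met when the one before it is completed fails the run):
1. the cartridge lies flat and crosswise in the middle of the tray (centre within 25 mm along the tray) (x of cartridge_center in the frame of tray_handle between 0.075 and 0.125 m and y of cartridge_center in the frame of tray_handle between -0.02 and 0.02 m and z of cartridge_center in the frame of tray_handle below 0 m and angle between the y axis of cartridge_center and the y axis of tray_handle, either way round below 0.35 rad and contact force between the fingers and cartridge below 0.1 N), for 0.2 s.
2. the tray's far edge is in the bay, in line with it (x of tray_handle in the frame of printer above -0.265 m and y of tray_handle in the frame of printer between -0.02 and 0.02 m and angle between the x axis of tray_handle and the x axis of printer, either way round below 0.12 rad), for 0.1 s.
3. the tray is fully home (within 5 mm) (x of tray_handle in the frame of printer above -0.15 m and angle between the x axis of tray_handle and the x axis of printer, either way round below 0.06 rad), for 0.2 s.
4. the knob has clicked over into its locked position (value of joint knob above 1.15 rad), for 0.2 s.
At the end, for the whole second after the job is handed in: The knob is in its locked position (beyond 1.15 rad), the tray is fully home in the bay (within 5 mm of the back stop, straight within 0.06 rad), the cartridge lies flat and crosswise (within 0.35 rad) in the middle of the tray (within 30 mm along it), and all is at rest (all of step 3 and value of joint knob above 1.15 rad and y of tray_handle in the frame of printer between -0.01 and 0.01 m and x of cartridge_center in the frame of tray_handle between 0.07 and 0.13 m and z of cartridge_center in the frame of tray_handle below 0 m and angle between the y axis of cartridge_center and the y axis of tray_handle, either way round below 0.35 rad and linear speed of each of tray, cartridge below 0.01 m/s); the robot touches nothing.
It fails at once if the bottle, the stapler or the mouse is moved by more than 25 mm (distance of any of bottle, stapler, mouse from where it was at the start of the episode above 0.025 m).
It also fails if it takes over 67 s, if anything falls off the work surface, if the arm or the gripper's body presses on something with over 40 N, if the wrist force passes 120 N, or if a joint passes its speed limit or range.

## Working session

There is one attempt and no reset: what is moved stays moved. The work goes in short steps, Python scripts to look and compute and a tool call to move; the robot and the scene stay as the last step left them, time stands still between calls to the robot, and variables do not carry over. Pictures are saved under pics/ and viewed, about 8 in all and at most 12, crops included, and the job is handed in when it is done.

Besides the shell and the picture viewer there is one more tool, called after ">>>" as a command line: name --argument value ..., lists and objects as JSON in quotes. step_arm: Moves the arm, as the interface text tells. Its arguments: {"type":"object","properties":{"plan":{"type":"array"}},"required":["plan"]}

```bash
ls; mkdir -p pics; cat > h.py <<'E'
import numpy as np, cv2
from bench import robot, cams
from scipy.spatial.transform import Rotation as R
def snap(n,save=None):
    s=cams.snapshot(n)
    if save: cv2.imwrite('pics/'+save+'.png',s['frame'][:,:,::-1])
    return s
def rot(s):
    a=np.array(s['attitude'],float)
    return a if a.shape==(3,3) else R.from_euler('xyz',a).as_matrix()
def ray(s,uv,z):
    uv=np.atleast_2d(uv).astype(float); K=np.array(s['camera_matrix'])
    d=np.c_[uv,np.ones(len(uv))]@np.linalg.inv(K).T@rot(s).T; o=np.array(s['origin'])
    return o+d*((z-o[2])/d[:,2])[:,None]
def proj(s,P):
    p=(np.atleast_2d(P)-np.array(s['origin']))@rot(s)@np.array(s['camera_matrix']).T
    return p[:,:2]/p[:,2:]
E
python3 - <<'E'
from h import *
for n in('scene','top'):
    s=snap(n,n+'0'); print(n,s['camera_matrix'],s['origin'],s['attitude'])
print(robot.get_obs())
a=[cv2.imread(f'pics/{n}0.png') for n in('scene','top')]
cv2.imwrite('pics/s0.png',cv2.resize(a[0],(800,600)));cv2.imwrite('pics/t0.png',cv2.resize(a[1],(800,600)))
E
```

```text
pics
scene [[448.82309666   0.         246.65034834]
 [  0.         448.82309666 194.10125545]
 [  0.           0.           1.        ]] [1.69226789 0.15712478 0.92270441] [-2.15306697 -0.00860753  1.69353646]
top [[391.8063867    0.         255.74768721]
 [  0.         391.8063867  189.6405563 ]
 [  0.           0.           1.        ]] [ 0.35204513 -0.00194969  1.2032798 ] [-3.00792806  0.00418669 -1.56032498]
{'time': 0.1, 'joint_positions': array([ 1.16288512e+00,  8.78913460e-02,  1.37206789e+00, -1.41347120e-05,
        1.68358722e+00, -1.03099356e-01]), 'qvel': array([ 2.15964061e-03,  7.96068749e-05, -4.43814560e-03,  2.37428804e-03,
        1.08650299e-03,  6.80112452e-04]), 'joint_torque': array([ 2.82290341e-03, -3.41252482e+01, -3.03301084e+01,  7.20853033e-02,
        3.04521562e-02, -1.16344008e-04]), 'tool_pos': array([0.16488034, 0.52420216, 0.20443348]), 'ee_rot': array([-3.13964778e+00, -1.87105603e-04,  2.83677904e+00]), 'wrist_force': array([-0.41734295, -0.3517468 ,  0.65905596]), 'wrist_torque': array([-0.01422694, -0.00287086, -0.02689537]), 'width': 0.0938809852185483}
```

View pics/t0.png

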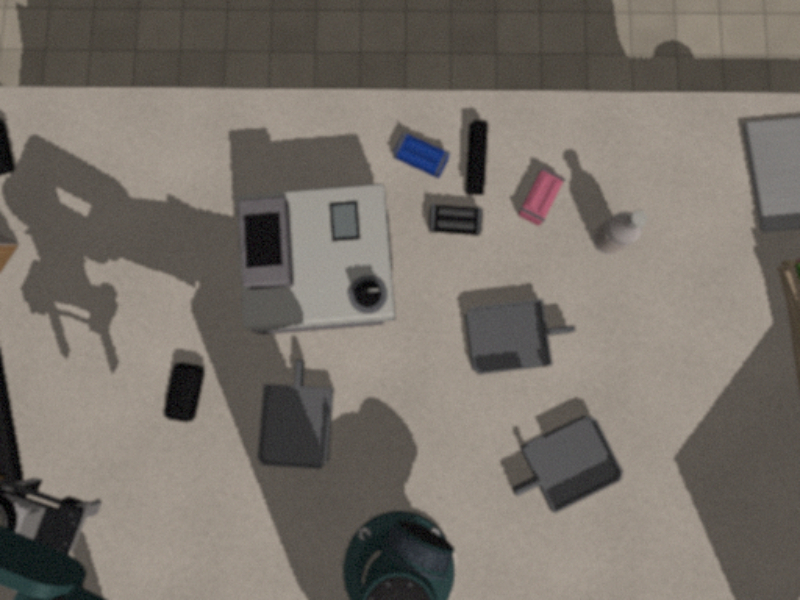

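View pics/s0.png

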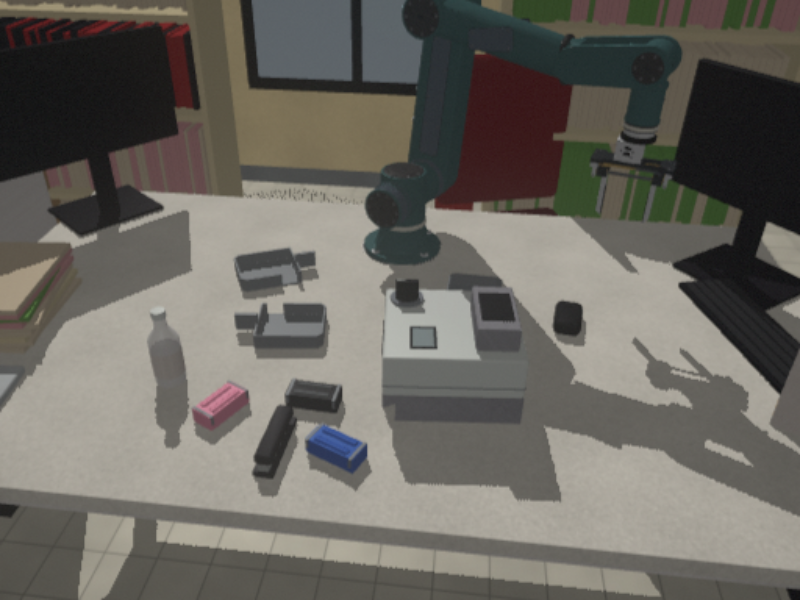

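The top view (800 px scale) shows these things:
- **Tray candidates:** (508,335), (572,463) and (295,425). The base is near (400,570), so the one at (508,335), with its handle at (568,328), is the farthest.
- **Cartridge candidates:** black (457,219), blue (422,154) and pink (541,196). The stapler at (477,157) is also black. I take the black one with rolls at (457,219).
- **Printer:** its front faces right, and the knob is at (368,290).

Next I'll make one close crop to check the choice and get coordinates.

```bash
python3 - <<'E'
from h import *
s=snap('top'); f=s['frame'][:,:,::-1]
x0,y0=140,110
c=cv2.resize(f[y0:250,x0:380],None,fx=3.3,fy=3.3,interpolation=cv2.INTER_CUBIC)
c=cv2.convertScaleAbs(c,alpha=1.5,beta=10)
for i in range(0,240,20): cv2.putText(c,str(x0+i),(int(i*3.3),10),0,.35,(0,0,255));cv2.line(c,(int(i*3.3),12),(int(i*3.3),18),(0,0,255))
for i in range(0,140,20): cv2.putText(c,str(y0+i),(0,int(i*3.3)+4),0,.35,(0,0,255))
cv2.imwrite('pics/c1.png',c)
g=f.max(2)
def rects(m,z,amin,name):
    cs,_=cv2.findContours(m.astype(np.uint8),cv2.RETR_EXTERNAL,cv2.CHAIN_APPROX_NONE)
    for k in cs:
        a=cv2.contourArea(k)
        if a<amin: continue
        P=ray(s,k[:,0],z)[:,:2]*1000
        r=cv2.minAreaRect(P.astype(np.float32)); print(name,int(a),k[:,0].mean(0).round(),np.round(r[0]),np.round(r[1]),round(r[2],1))
print(g[135:146:2,270:312:3])
reg=np.zeros_like(g);reg[60:250,150:400]=1
rects((g<60)&(reg>0),0.034,60,'dark')
sat=(f.max(2).astype(int)-f.min(2))
rects((g>135)&(sat<25)&(reg>0),0.15,400,'white')
E
```

```text
[[118  81  67  29  63  73  67  64  60  63  54  42  66 133]
 [124  85  69  34  50  46  63  58  68  73  70  51  71 132]
 [141  81  69  28  24  24  23  20  27  29  22  23  68 136]
 [149  88  69  27  53  47  43  43  40  33  32  23  66 146]
 [154  98  68  37  70  72  71  64  62  56  57  39  65 146]
 [155 122  71  29  51  55  53  59  65  67  70  48  66 149]]
dark 204 [318. 231.] [ 387. -183.] [27. 81.] 6.9
dark 136 [347. 213.] [ 442. -268.] [114.  21.] 2.8
dark 229 [235. 186.] [519.  69.] [60. 51.] 14.7
dark 696 [168. 153.] [620. 274.] [105.  69.] 5.4
dark 425 [291. 140.] [ 664. -103.] [87. 53.] 86.0
dark 465 [304. 101.] [ 792. -143.] [ 35. 150.] 86.3
white 37215 [280. 149.] [600. -47.] [531. 707.] 0.5
```

View pics/c1.png

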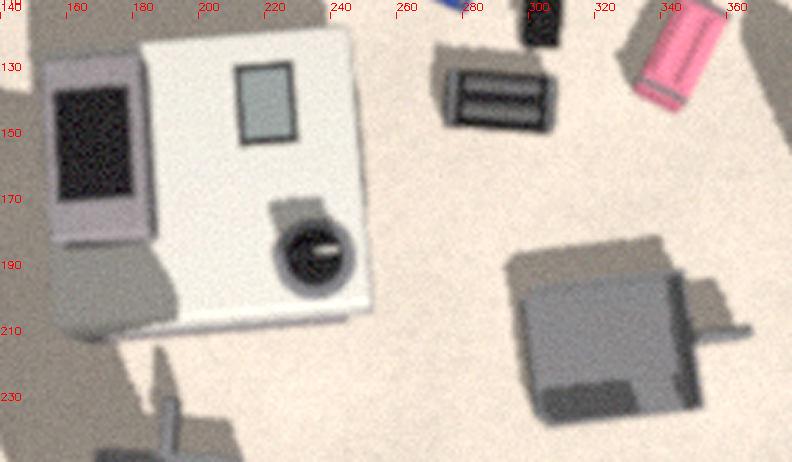

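The crop confirms the choices. The black cartridge with two rolls has top corners at about crop (450,70), (555,75), (551,130) and (446,126). The grey tray's near edge runs (682,272)–(703,408), and its fin ends at (750,331). The printer's front top edge runs (349,28)–(371,310), with the knob at (315,255). I'll turn these into world positions.

```bash
python3 - <<'E'
from h import *
s=snap('top')
W=lambda p,z: ray(s,np.array([140,110])+np.array(p,float)/3.3-0.35,z)*1000
np.set_printoptions(suppress=True,precision=1)
print('cart',W([(450,70),(555,75),(551,130),(446,126)],.034)[:,:2], W([(450,70),(555,75),(551,130),(446,126)],.034).mean(0))
t=W([(682,272),(703,408),(548,424),(524,290)],.034); print('tray',t[:,:2])
fe=W([(695,338),(750,331)],.048); print('fin',fe[:,:2])
p=W([(349,28),(371,310),(142,44)],.15); print('printer',p[:,:2])
print('knob disc',W([(314,258)],.164),'bar',W([(313,249)],.194))
e=p[1]-p[0]; ax=np.degrees(np.arctan2(e[1],e[0])); print('yp axis deg',ax,'len',np.hypot(*e[:2]), 'xp edge deg',np.degrees(np.arctan2(*(p[2]-p[0])[[1,0]])))
yaw=np.radians(ax-90); m=(p[0]+p[1])/2/1000
x=np.array([np.cos(yaw),np.sin(yaw)]);y=np.array([-x[1],x[0]])
o=m[:2]+.145*x; print('yaw',np.degrees(yaw),'origin',o*1000,'knob',(o-.101*x+.079*y)*1000,'home handle',(o-.145*x)*1000)
E
```

```text
cart [[ 692.   -55.8]
 [ 688.2 -153.4]
 [ 635.8 -149.4]
 [ 638.6  -52.3]] [ 663.7 -102.7   34. ]
tray [[ 504.5 -267.7]
 [ 381.6 -284. ]
 [ 365.8 -144.8]
 [ 486.6 -123.8]]
fin [[ 443.3 -274.9]
 [ 450.1 -324.2]]
printer [[694.   34.8]
 [455.5  13.5]
 [678.5 208.9]]
knob disc [[496.1  60.  164. ]] bar [[499.1  59.1 194. ]]
yp axis deg -174.8865156904752 len 239.39935948622136 xp edge deg 95.0944357662306
yaw -264.8865156904752 origin [561.8 168.6] knob [492.1  60.9] home handle [574.8  24.1]
```

>>> step_arm --plan '[[[0,0,60,0,100],[0,0,60,0,100],[200,-250,60,-0.6,80],[200,-250,60,-0.6,80],[200,-250,60,-0.6,80],[200,-250,60,-0.6,80],[200,-250,60,-0.6,80],[200,-250,60,-0.6,80]]]'

```text
time: 0.87
tool_pos: [0.3219, 0.3278, 0.2654]
ee_rot: [3.141, 0.0, 2.234]
wrist_force: [0.6, 0.8, -0.4]
width: 0.0752
```

>>> step_arm --plan '[[[299,-378,0,-0.7,80],[299,-378,0,-0.7,80],[299,-378,0,-0.7,80],[299,-378,0,-0.7,80],[299,-378,0,-0.7,80],[299,-378,0,-0.7,80],[299,-378,0,-0.7,80],[299,-378,0,-0.7,80]]]'

```text
time: 1.53
tool_pos: [0.5288, 0.0661, 0.2654]
ee_rot: [3.142, -0.0, 1.536]
wrist_force: [0.4, -0.3, 0.0]
width: 0.0753
```

>>> step_arm --plan '[[[133,-167,0,0,80],[133,-167,0,0,80],[133,-167,0,0,80],[133,-167,0,0,80],[133,-167,0,0,80],[133,-167,0,0,80],[133,-167,0,0,80],[133,-167,0,0,80]]]'

```text
time: 2.2
tool_pos: [0.6607, -0.0987, 0.2647]
ee_rot: [-3.14, -0.001, 1.537]
wrist_force: [-0.4, 0.7, -0.1]
width: 0.0754
```

>>> step_arm --plan '[[[3,-4,-190,0,80],[3,-4,-190,0,80],[3,-4,-190,0,80],[3,-4,-190,0,80],[3,-4,-190,0,80],[3,-4,-190,0,80]]]'

```text
time: 2.7
tool_pos: [0.6587, -0.0997, 0.0685]
ee_rot: [-3.129, -0.003, 1.539]
wrist_force: [-0.5, 0.1, -0.9]
width: 0.0752
```

```bash
python3 - <<'E'
from h import *
o=robot.get_obs();print(o['tool_pos'],o['ee_rot'])
c=[]
for n,(u,v,w,h) in (('top',(255,105,90,67)),('scene',(150,225,110,82))):
    f=snap(n)['frame'][:,:,::-1]; c.append(cv2.convertScaleAbs(cv2.resize(f[v:v+h,u:u+w],(400,298),interpolation=cv2.INTER_CUBIC),alpha=1.5))
cv2.imwrite('pics/g1.png',np.hstack(c))
E
```

```text
[ 0.65867218 -0.09968714  0.06853698] [-3.12869040e+00 -3.10602214e-03  1.53916241e+00]
```

View pics/g1.png

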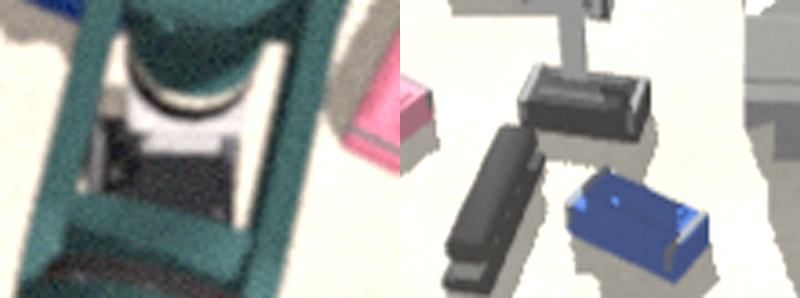

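The left half of the picture is mostly hidden by the arm. On the right, the finger is centred along the cartridge, near (575,80), and the stapler and blue block are clear. I'll go down and grip.

>>> step_arm --plan '[[[3,-3,-58,0,80],[3,-3,-58,0,80],[3,-3,-58,0,80],[3,-3,-58,0,80]]]'

```text
time: 3.13
tool_pos: [0.6683, -0.1056, 0.0204]
ee_rot: [3.138, 0.001, 1.538]
wrist_force: [0.6, -0.3, 1.5]
width: 0.0753
```

>>> step_arm --plan '[[[0,0,0,0,30],[0,0,0,0,30],[0,0,0,0,30],[0,0,0,0,30],[0,0,0,0,30],[0,0,0,0,30]]]'

```text
time: 3.63
tool_pos: [0.6674, -0.1062, 0.0193]
ee_rot: [3.14, 0.0, 1.537]
wrist_force: [-3.7, 0.7, 5.9]
width: 0.0496
```

>>> step_arm --plan '[[[0,0,0,0,75],[0,0,0,0,75],[0,0,-11,0,75],[0,0,-11,0,75],[0,0,-11,0,30],[0,0,-11,0,30],[0,0,-11,0,30],[0,0,-11,0,30]]]'

```text
time: 4.3
tool_pos: [0.6671, -0.106, 0.0064]
ee_rot: [3.141, -0.0, 1.537]
wrist_force: [0.8, -0.4, -0.8]
width: 0.0499
```

>>> step_arm --plan '[[[0,0,0,0,30],[0,0,30,0,30],[0,0,70,0,30],[0,0,100,0,30],[-20,-10,120,0,30],[-50,-20,120,-0.1,30],[-80,-40,120,-0.2,30],[-110,-60,120,-0.3,30]]]'

```text
time: 4.97
tool_pos: [0.5557, -0.1659, 0.1264]
ee_rot: [-3.142, 0.0, 1.234]
wrist_force: [0.1, -0.3, -3.9]
width: 0.0495
```

>>> step_arm --plan '[[[-62,-20,0,-0.55,30],[-124,-37,0,-1.107,30],[-124,-37,0,-1.107,30],[-124,-37,0,-1.107,30],[-124,-37,0,-1.107,30],[-124,-37,0,-1.107,30],[-124,-37,0,-1.107,30],[-124,-37,0,-1.107,30]]]'

```text
time: 5.63
tool_pos: [0.4323, -0.2028, 0.126]
ee_rot: [-3.141, 0.001, 0.23]
wrist_force: [0.1, 0.2, -3.1]
width: 0.0496
```

>>> step_arm --plan '[[[0,0,-50,0,30],[0,0,-50,0,30],[0,0,-50,0,30]]]'

```text
time: 5.88
tool_pos: [0.4297, -0.2009, 0.0723]
ee_rot: [-3.134, 0.007, 0.237]
wrist_force: [-1.3, 0.8, -2.5]
width: 0.05
```

```bash
python3 - <<'E'
from h import *
o=robot.get_obs();print(o['tool_pos'],o['ee_rot'])
c=[]
for n,(u,v,w,h) in (('top',(290,170,90,67)),('scene',(130,170,110,82))):
    f=snap(n)['frame'][:,:,::-1]; c.append(cv2.convertScaleAbs(cv2.resize(f[v:v+h,u:u+w],(400,298),interpolation=cv2.INTER_CUBIC),alpha=1.5))
cv2.imwrite('pics/g2.png',np.hstack(c))
E
```

```text
[ 0.42967348 -0.20091544  0.0722892 ] [-3.13449966  0.00710441  0.23709338]
```

View pics/g2.png

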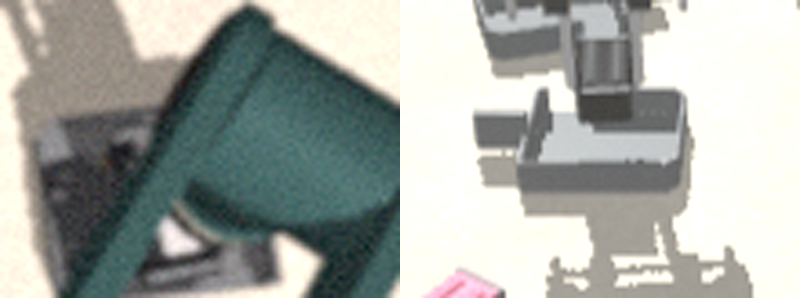

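The cartridge hangs crosswise over the tray's middle, at about (605,90) against tray (600,140). It still needs about −0.11 rad of turn.

>>> step_arm --plan '[[[1,-1,0,-0.107,30],[1,-1,0,-0.107,30],[1,-1,-35,-0.107,30],[1,-1,-35,-0.107,30],[1,-1,-56,-0.107,30],[1,-1,-56,-0.107,30],[1,-1,-56,-0.107,30]]]'

```text
time: 6.57
tool_pos: [0.4337, -0.2037, 0.0209]
ee_rot: [-3.141, 0.001, 0.131]
wrist_force: [-0.5, 0.5, -2.3]
width: 0.0498
```

>>> step_arm --plan '[[[0,0,-9,0,30],[0,0,-9,0,30],[0,0,-9,0,30],[0,0,-9,0,30]]]'

```text
time: 6.9
tool_pos: [0.4344, -0.2042, 0.0122]
ee_rot: [3.141, -0.001, 0.13]
wrist_force: [0.2, -0.3, -2.7]
width: 0.0497
```

>>> step_arm --plan '[[[0,0,0,0,70],[0,0,0,0,70],[0,0,0,0,70],[0,0,40,0,70],[0,0,80,0,70],[0,0,120,0,70],[60,-30,140,0.4,70],[100,-60,140,0.8,70]]]'

```text
time: 7.57
tool_pos: [0.5074, -0.2455, 0.1556]
ee_rot: [3.131, -0.008, 0.387]
wrist_force: [-0.1, -0.9, 0.1]
width: 0.0658
```

>>> step_arm --plan '[[[-100,160,140,0.6,60],[-100,160,140,0.6,60],[-100,160,140,0.6,60],[-100,160,140,0.6,60],[-100,160,140,0.6,60],[-100,160,140,0.6,60],[-100,160,140,0.6,60],[-100,160,140,0.6,60]]]'

```text
time: 8.23
tool_pos: [0.4049, -0.0843, 0.2897]
ee_rot: [3.136, -0.001, 0.981]
wrist_force: [0.5, -0.7, -0.3]
width: 0.0563
```

```bash
python3 - <<'E'
from h import *
o=robot.get_obs();print(o['tool_pos'],o['ee_rot'])
f=snap('top')['frame'][:,:,::-1]; u,v,w,h=280,170,110,75
cv2.imwrite('pics/g3.png',cv2.convertScaleAbs(cv2.resize(f[v:v+h,u:u+w],None,fx=7,fy=7,interpolation=cv2.INTER_CUBIC),alpha=1.5))
E
```

```text
[ 0.40488557 -0.08434898  0.28973419] [ 3.13619988e+00 -9.42699216e-04  9.81176752e-01]
```

View pics/g3.png

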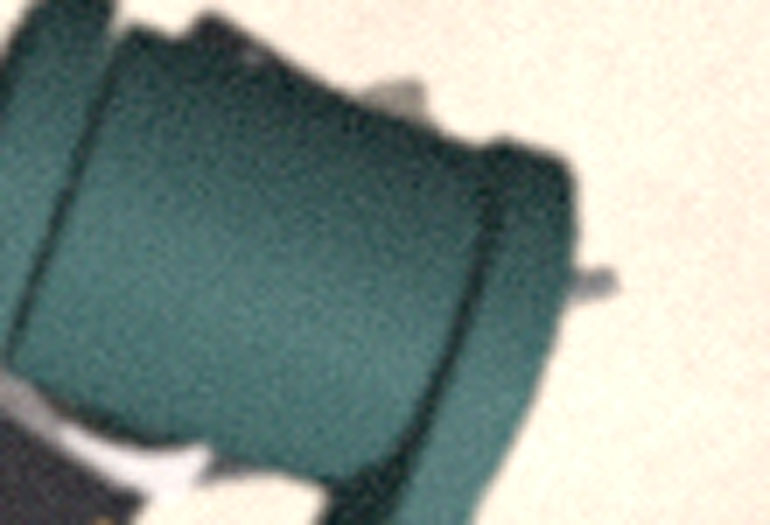

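The arm hides the tray in this picture. I'll move it to the −y side and look again.

>>> step_arm --plan '[[[-100,-180,0,0.4,60],[-100,-180,0,0.4,60],[-100,-180,0,0.4,60],[-100,-180,0,0.4,60],[-100,-180,0,0.4,60],[-80,-330,0,0.7,60],[-80,-330,0,0.7,60],[-80,-330,0,0.7,60]]]'

```text
time: 8.95
tool_pos: [0.321, -0.367, 0.2856]
ee_rot: [-3.14, -0.003, 1.682]
wrist_force: [0.7, 0.6, -0.5]
width: 0.0563
```

>>> step_arm --plan '[[[10,-100,0,0,60],[10,-100,0,0,60],[10,-100,0,0,60],[10,-100,0,0,60]]]'

```text
time: 9.28
tool_pos: [0.3308, -0.4684, 0.2821]
ee_rot: [-3.138, -0.006, 1.674]
wrist_force: [-0.1, 0.2, -1.1]
width: 0.0564
```

```bash
python3 - <<'E'
from h import *
o=robot.get_obs();print(o['tool_pos'],o['ee_rot'])
f=snap('top')['frame'][:,:,::-1]; u,v,w,h=280,170,110,75
cv2.imwrite('pics/g4.png',cv2.convertScaleAbs(cv2.resize(f[v:v+h,u:u+w],None,fx=7,fy=7,interpolation=cv2.INTER_CUBIC),alpha=1.8))
E
```

```text
[ 0.33083282 -0.46837341  0.28214686] [-3.13773167 -0.00649662  1.67433542]
```

View pics/g4.png

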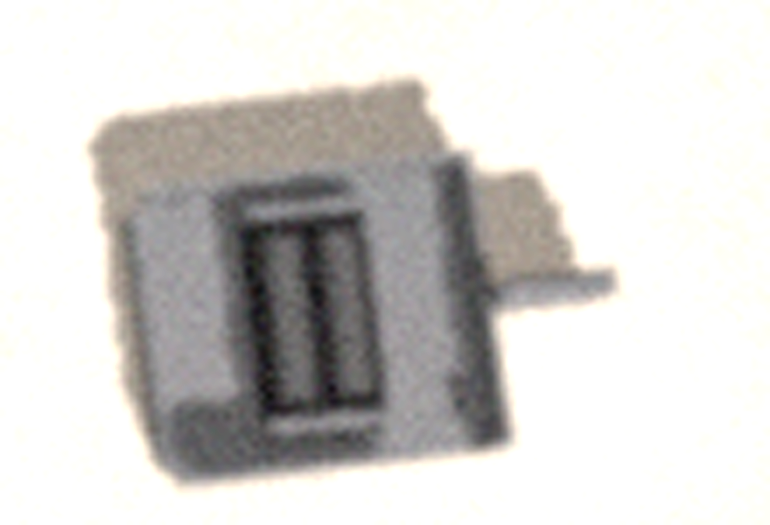

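The cartridge now lies crosswise in the middle of the tray, at about (312,310). The tray hasn't moved, and its fin runs from (490,292) to (617,282). Next I'll grip the fin near its outer end.

>>> step_arm --plan '[[[118,154,0,0.02,50],[118,154,0,0.02,50],[118,154,0,0.02,50],[118,154,0,0.02,50],[118,154,0,0.02,50],[118,154,0,0.02,50],[118,154,-60,0.02,50],[118,154,-100,0.02,50]]]'

```text
time: 10.0
tool_pos: [0.4518, -0.3103, 0.2067]
ee_rot: [3.136, 0.006, 1.702]
wrist_force: [-0.2, -0.4, -1.0]
width: 0.0472
```

>>> step_arm --plan '[[[0,0,-120,0,50],[0,0,-120,0,50],[0,0,-120,0,50],[0,0,-120,0,50],[0,0,-120,0,50]]]'

```text
time: 10.42
tool_pos: [0.4484, -0.3087, 0.0822]
ee_rot: [-3.137, -0.005, 1.7]
wrist_force: [0.6, -0.2, 0.6]
width: 0.0469
```

>>> step_arm --plan '[[[0,-5,-65,0,50],[0,-5,-65,0,50],[0,-5,-65,0,50],[0,-5,-65,0,10],[0,-5,-65,0,0],[0,-5,-65,0,0],[0,-5,-65,0,0],[0,-5,-65,0,0]]]'

```text
time: 11.08
tool_pos: [0.4515, -0.3159, 0.0215]
ee_rot: [3.139, 0.003, 1.7]
wrist_force: [-1.1, -0.5, -0.3]
width: 0.0172
```

>>> step_arm --plan '[[[0,0,0,0,0],[0,0,0,0,0],[0,0,0,0,0]]]'

```text
time: 11.33
tool_pos: [0.4508, -0.3157, 0.0208]
ee_rot: [3.141, 0.002, 1.7]
wrist_force: [-3.1, 0.5, 6.6]
width: 0.0118
```

>>> step_arm --plan '[[[7,5,0,0,0],[20,14,0,0,0],[37,26,0,-0.01,0],[55,39,0,-0.02,0],[73,52,0,-0.03,0],[91,65,0,-0.04,0],[109,78,0,-0.04,0],[123,88,0,-0.04,0]]]'

```text
time: 12.0
tool_pos: [0.575, -0.2271, 0.0208]
ee_rot: [3.14, 0.002, 1.661]
wrist_force: [-2.7, -1.7, 6.4]
width: 0.0117
```

>>> step_arm --plan '[[[10,7,0,0,0],[17,12,0,0,0],[22,16,0,0,0],[22,16,0,0,0],[22,16,0,0,0]]]'

```text
time: 12.42
tool_pos: [0.597, -0.2108, 0.0208]
ee_rot: [3.138, 0.001, 1.66]
wrist_force: [1.1, 1.5, 5.5]
width: 0.0121
```

```bash
python3 - <<'E'
from h import *
o=robot.get_obs();print(o['tool_pos'],o['ee_rot'],o['wrist_force'])
f=snap('top')['frame'][:,:,::-1]; u,v,w,h=215,105,140,105
c=cv2.convertScaleAbs(cv2.resize(f[v:v+h,u:u+w],None,fx=5.7,fy=5.7,interpolation=cv2.INTER_CUBIC),alpha=1.8)
cv2.imwrite('pics/g5.png',c)
E
```

```text
[ 0.59704332 -0.21083501  0.0208081 ] [3.13849951e+00 6.64219062e-04 1.66039637e+00] [1.14640926 1.52638239 5.50386779]
```

View pics/g5.png

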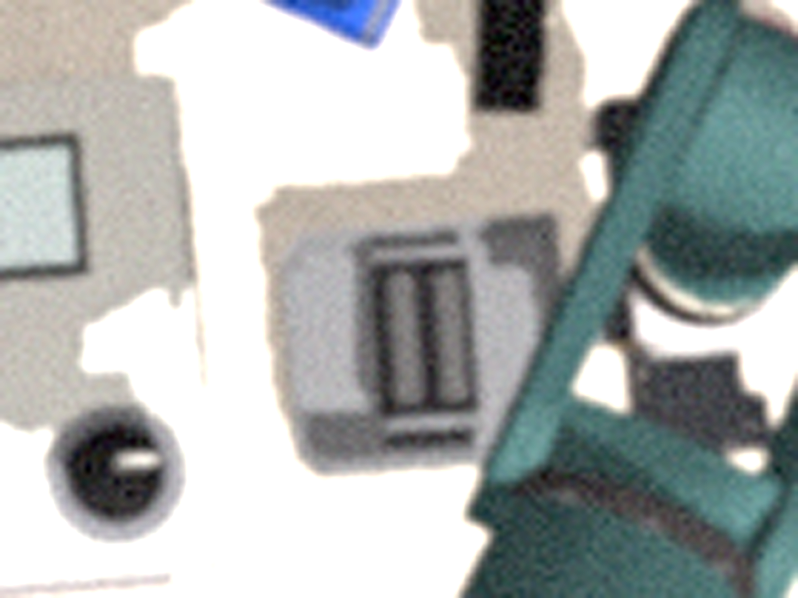

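The tray is held straight before the bay, with its top edges at about (300,233)–(555,215) and (315,472)–(480,455). The cartridge is still in the middle. I'll check the line against the printer axis.

```bash
python3 - <<'E'
from h import *
s=snap('top'); np.set_printoptions(suppress=True,precision=1)
W=lambda p,z: ray(s,np.array([215,105])+(np.array(p,float)+.5)/5.7-0.5,z)*1000
o=np.array([561.8,168.6]);a=np.radians(95.1);x=np.array([np.cos(a),np.sin(a)]);y=np.array([-x[1],x[0]])
q=W([(300,233),(555,215),(315,472),(480,455)],.034)[:,:2]-o
print('tray edges in printer frame',np.c_[q@x,q@y])
k=W([(116,472)],.164)[:,:2]-o; print('knob',k@x,k@y)
e=W([(175,80),(208,380)],.15)[:,:2]-o; print('front',e@x,e@y)
t=robot.get_obs()['tool_pos'][:2]*1000-o; print('tcp',t@x,t@y)
E
```

```text
tray edges in printer frame [[-204.3  -66.1]
 [-341.6  -65.1]
 [-201.6   63.5]
 [-289.3   61.4]]
knob [-102.8] [74.]
front [-144.6 -149.2] [-118.4   31. ]
tcp -381.1546630193777 -1.239044053474864
```

>>> step_arm --plan '[[[0,5,0,0,0],[-1,15,0,0,0],[-2,27,0,0,0],[-4,40,0,0,0],[-5,53,0,0,0],[-6,66,0,0,0],[-7,76,0,0,0],[-7,80,0,0,0]]]'

```text
time: 13.18
tool_pos: [0.5891, -0.1311, 0.0208]
ee_rot: [3.14, 0.002, 1.66]
wrist_force: [-0.3, -3.1, 6.1]
width: 0.0119
```

>>> step_arm --plan '[[[0,5,0,0,0],[-1,15,0,0,0],[-2,25,0,0,0],[-3,35,0,0,0],[-4,45,0,0,0],[-5,55,0,0,0],[-5,60,0,0,0],[-5,60,0,0,0]]]'

```text
time: 13.85
tool_pos: [0.5843, -0.0706, 0.0208]
ee_rot: [3.139, 0.001, 1.66]
wrist_force: [1.6, -0.4, 6.7]
width: 0.0117
```

>>> step_arm --plan '[[[0,5,0,0,0],[-1,15,0,0,0],[-2,25,0,0,0],[-3,35,0,0,0],[-4,42,0,0,0],[-4,45,0,0,0],[-4,45,0,0,0],[-4,45,0,0,0]]]'

```text
time: 14.52
tool_pos: [0.5803, -0.0261, 0.0208]
ee_rot: [3.139, 0.001, 1.66]
wrist_force: [0.4, -0.5, 6.4]
width: 0.012
```

>>> step_arm --plan '[[[0,2,0,0,0],[0,4,0,0,0],[0,6,0,0,0],[-1,8,0,0,0],[-1,8,0,0,0]]]'

```text
time: 14.93
tool_pos: [0.5794, -0.0189, 0.0208]
ee_rot: [3.139, 0.002, 1.659]
wrist_force: [0.3, -1.6, 5.2]
width: 0.0121
```

>>> step_arm --plan '[[[0,0,0,0,40],[0,0,0,0,40],[0,0,0,0,40],[1,-15,0,0,40],[3,-32,0,0,40],[3,-32,0,0,0],[3,-32,0,0,0],[3,-32,0,0,0]]]'

```text
time: 15.6
tool_pos: [0.581, -0.0494, 0.0189]
ee_rot: [-3.141, -0.001, 1.66]
wrist_force: [0.4, -0.9, 0.3]
width: 0.0211
```

>>> step_arm --plan '[[[0,0,0,0,0],[0,0,0,0,0],[0,4,0,0,0],[-1,9,0,0,0],[-1,14,0,0,0],[-2,19,0,0,0],[-2,24,0,0,0],[-2,24,0,0,0]]]'

```text
time: 16.27
tool_pos: [0.5794, -0.0246, 0.0195]
ee_rot: [-3.142, -0.001, 1.661]
wrist_force: [-0.0, 0.5, 0.7]
width: 0.0004
```

>>> step_arm --plan '[[[0,2,0,0,0],[0,4,0,0,0],[0,6,0,0,0],[-1,7,0,0,0],[-1,8,0,0,0],[-1,9,0,0,0],[-1,9,0,0,0]]]'

```text
time: 16.85
tool_pos: [0.5785, -0.017, 0.0195]
ee_rot: [3.141, -0.0, 1.66]
wrist_force: [0.3, -1.3, -0.8]
width: 0.0004
```

>>> step_arm --plan '[[[0,1,0,0,0],[0,1,0,0,0],[0,2,0,0,0],[0,2,0,0,0],[0,3,0,0,0],[0,3,0,0,0]]]'

```text
time: 17.35
tool_pos: [0.5785, -0.0139, 0.0195]
ee_rot: [3.141, -0.0, 1.66]
wrist_force: [0.0, -2.0, 0.6]
width: 0.0008
```

>>> step_arm --plan '[[[0,1,0,0,0],[0,1,0,0,0],[0,2,0,0,0],[0,2,0,0,0]]]'

```text
time: 17.68
tool_pos: [0.5789, -0.0129, 0.0195]
ee_rot: [3.141, 0.002, 1.66]
wrist_force: [2.0, -4.4, -1.2]
width: 0.0002
```

>>> step_arm --plan '[[[0,1,0,0,0],[0,1,0,0,0],[0,2,0,0,0],[0,2,0,0,0]]]'

```text
time: 18.02
tool_pos: [0.5791, -0.013, 0.0196]
ee_rot: [3.141, 0.005, 1.661]
wrist_force: [1.9, -11.2, -0.6]
width: 0.0006
```

```bash
python3 - <<'E'
from h import *
o=robot.get_obs();print({k:np.round(v,4) for k,v in o.items()})
F=o['wrist_force'];T=o['wrist_torque'];print('lever',T[0]/F[1])
E
```

```text
{'time': np.float64(18.0167), 'joint_positions': array([-0.1173,  0.2577,  1.5529, -0.005 ,  1.3293, -0.2064]), 'qvel': array([-0.0023, -0.0011,  0.0015,  0.0048,  0.0002,  0.0011]), 'joint_torque': array([  5.8233, -38.8051, -26.4481,   2.7931,   0.8081,   0.7433]), 'tool_pos': array([ 0.5791, -0.013 ,  0.0196]), 'ee_rot': array([3.1409, 0.0051, 1.6611]), 'wrist_force': array([  1.8894, -11.1723,  -0.5713]), 'wrist_torque': array([-1.0883, -0.1802,  0.7349]), 'width': np.float64(0.0006)}
lever 0.09741408119837644
```

The wrist torque (rx of about −72 mm) shows the contact is the −x end of the gripper body on the housing, so the tool is yawed slightly off square. The tray should be about 0–5 mm short of home. I'll square the hand, then use the open fingers to probe for the fin's end. If they catch it, I can pull the tray back and give it a faster push.

>>> step_arm --plan '[[[0,-12,0,0.012,0],[0,-12,0,0.012,35],[0,-12,0,0.012,35],[0,-12,0,0.012,35],[0,-8,0,0.012,35],[0,-5,0,0.012,35],[0,-3,0,0.012,35],[0,-3,0,0.012,35]]]'

```text
time: 18.68
tool_pos: [0.5785, -0.0129, 0.0195]
ee_rot: [-3.142, 0.001, 1.672]
wrist_force: [0.5, -1.7, 1.0]
width: 0.0326
```

>>> step_arm --plan '[[[0,1,0,0,35],[0,2,0,0,35],[0,3,0,0,35],[0,3,0,0,35],[0,3,0,0,35]]]'

```text
time: 19.1
tool_pos: [0.5784, -0.0129, 0.0196]
ee_rot: [-3.141, 0.004, 1.669]
wrist_force: [-2.1, -9.6, 0.0]
width: 0.0331
```

```bash
cat > ob.py <<'E'
from h import *
np.set_printoptions(suppress=True)
o=robot.get_obs()
for k in('tool_pos','ee_rot','wrist_force','wrist_torque','width'): print(k,np.round(o[k],4))
F=o['wrist_force'];T=o['wrist_torque'];print('rz',-T[0]/F[1]*-1,'rx',(T[2]+.04*F[0])/F[1])
E
python3 ob.py
```

```text
tool_pos [ 0.5784 -0.0129  0.0196]
ee_rot [-3.1411  0.0039  1.6687]
wrist_force [-2.1161 -9.64    0.0111]
wrist_torque [-0.7124  0.128  -0.7265]
width 0.0331
rz 0.07389672012368838 rx 0.08414709129065452
```

>>> step_arm --plan '[[[0,0,0,-0.006,35],[0,0,0,-0.006,0],[0,0,0,-0.006,0],[0,0,0,-0.006,0],[0,0,0,-0.006,0],[0,0,0,-0.006,0],[0,0,0,-0.006,0],[0,0,0,-0.006,0]]]'

```text
time: 19.77
tool_pos: [0.5798, -0.0127, 0.02]
ee_rot: [3.139, 0.005, 1.665]
wrist_force: [0.8, -6.9, -0.6]
width: 0.0005
```

```bash
python3 ob.py
```

```text
tool_pos [ 0.5798 -0.0127  0.02  ]
ee_rot [3.1392 0.0048 1.665 ]
wrist_force [ 0.8118 -6.8677 -0.6295]
wrist_torque [-1.1758 -0.2602 -0.1467]
width 0.0005
rz 0.1712097537217573 rx 0.01663664322090644
```

With the hand square, the load (6.9 N) now acts 171 mm below the sensor and centred. That means the fingers are pressing the fin against something solid, probably the back stop. I'll back off and look.

>>> step_arm --plan '[[[2,-30,0,0,0],[4,-60,0,0,0],[4,-90,30,0,0],[0,-110,70,0,0],[-20,-130,110,0,0],[-60,-160,150,0,30],[-100,-190,180,0,30],[-140,-220,180,0,30]]]'

```text
time: 20.43
tool_pos: [0.48, -0.2, 0.1878]
ee_rot: [3.135, 0.002, 1.668]
wrist_force: [0.6, -0.8, 0.3]
width: 0.017
```

>>> step_arm --plan '[[[-70,-80,30,0,30],[-70,-80,30,0,30],[-70,-80,30,0,30],[-70,-80,30,0,30]]]'

```text
time: 20.77
tool_pos: [0.4072, -0.2829, 0.2163]
ee_rot: [3.139, 0.004, 1.661]
wrist_force: [0.7, -0.5, 0.7]
width: 0.0281
```

```bash
python3 - <<'E'
from h import *
print(robot.get_obs()['tool_pos'])
s=snap('top');sc=snap('scene'); np.set_printoptions(suppress=True,precision=1)
o=np.array([561.8,168.6]);a=np.radians(95.4);x=np.array([np.cos(a),np.sin(a)]);y=np.array([-x[1],x[0]])
P=lambda X,Y,Z:np.r_[(o+X*x+Y*y),Z]/1000
# expected pixels of fin end at home and 5 short; front edge
for c in(s,sc):
  for X in(-170,-175,-180): print(X,proj(c,[P(X,0,48)]),end=' ')
  print('front',proj(c,[P(-145,0,150),P(-145,0,60)]))
out=[]
for c,w,h in((s,60,44),(sc,60,44)):
  u,v=proj(c,[P(-175,0,48)])[0].astype(int)-[w//2,h//2]; print(u,v)
  out.append(cv2.convertScaleAbs(cv2.resize(c['frame'][v:v+h,u:u+w,::-1],None,fx=6.6,fy=6.6,interpolation=cv2.INTER_CUBIC),alpha=1.5))
cv2.imwrite('pics/g6.png',np.hstack(out))
E
```

```text
[ 0.40715494 -0.28293663  0.21626054]
-170 [[257.7 166.4]] -175 [[259.4 166.2]] -180 [[261.  166.1]] front [[248.7 160. ]
 [249.3 166.3]]
-170 [[237.9 229.3]] -175 [[236.3 229.3]] -180 [[234.8 229.2]] front [[246.1 202.9]
 [245.8 226.5]]
229 144
206 207
```

View pics/g6.png

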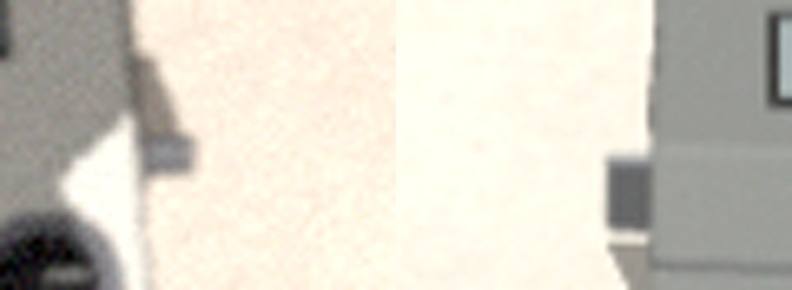

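The top view shows the fin's end at column 257.7, where home predicts 257.7. The scene view gives 237.4, about −171.6 mm against home at −170. Both are within the 5 mm tolerance and agree with the solid stop I felt. On to the knob.

>>> step_arm --plan '[[[87,343,40,0.004,50],[87,343,40,0.004,50],[87,343,40,0.004,50],[87,343,40,0.004,50],[87,343,40,0.004,50],[87,343,40,0.004,50],[87,343,40,0.004,50],[87,343,40,0.004,50]]]'

```text
time: 21.53
tool_pos: [0.4902, 0.0458, 0.2506]
ee_rot: [-3.141, -0.001, 1.673]
wrist_force: [0.6, -0.0, -0.5]
width: 0.0468
```

```bash
python3 - <<'E'
from h import *
np.set_printoptions(suppress=True,precision=4)
o=robot.get_obs();print(o['tool_pos'],o['ee_rot'])
sc=cv2.imread('pics/scene0.png');t=cv2.imread('pics/top0.png');s1=snap('scene');s2=snap('top')
# knob bar in original scene picture: dark blob above the housing
for im,(u0,v0,u1,v1) in((sc,(245,170,275,200)),(t,(215,165,255,205))):
    g=im.max(2)[v0:v1,u0:u1]; n,l,st,ce=cv2.connectedComponentsWithStats((g<50).astype(np.uint8))
    for i in range(1,n):
        if st[i,4]>15: print(st[i,:4]+[u0,v0,0,0],st[i,4],ce[i]+[u0,v0])
print('scene pred',proj(s1,[[.494,.060,.194],[.494,.060,.164],[.492,.061,.184]]))
print('top pred',proj(s2,[[.494,.060,.194],[.494,.060,.164],[.492,.061,.184]]))
E
```

```text
[0.4902 0.0458 0.2506] [-3.1407 -0.0013  1.6731]
[254 180  14  13] 160 [260.4688 186.0188]
[226 178  18  18] 221 [233.9186 186.6063]
scene pred [[260.7266 177.6174]
 [260.4815 185.7245]
 [261.0223 180.0332]]
top pred [[234.1368 187.032 ]
 [234.7961 188.5988]
 [233.9667 188.3147]]
```

>>> step_arm --plan '[[[4,14,0,-0.006,50],[4,14,0,-0.006,50],[4,14,-25,-0.006,50],[4,14,-50,-0.006,50],[4,14,-70,-0.006,50],[4,14,-76,-0.006,50],[4,14,-76,-0.006,50],[4,14,-76,-0.006,50]]]'

```text
time: 22.3
tool_pos: [0.4945, 0.0553, 0.1755]
ee_rot: [3.142, -0.0, 1.664]
wrist_force: [-0.4, -0.3, -0.2]
width: 0.047
```

>>> step_arm --plan '[[[0,0,0,0,20],[0,0,0,0,15],[0,0,0,0,10],[0,0,0,0,0],[0,0,0,0,0],[0,0,0,0,0],[0,0,0,0,0]]]'

```text
time: 22.88
tool_pos: [0.4968, 0.0557, 0.1759]
ee_rot: [3.135, 0.0, 1.664]
wrist_force: [6.0, 0.3, -1.4]
width: 0.0139
```

>>> step_arm --plan '[[[0,0,0,0,30],[0,0,0,0,30],[3,4,0,0,30],[3,4,0,0,30],[3,4,0,0,0],[3,4,0,0,0],[3,4,0,0,0],[3,4,0,0,0]]]'

```text
time: 23.55
tool_pos: [0.4966, 0.0595, 0.1751]
ee_rot: [-3.14, -0.0, 1.664]
wrist_force: [-2.8, -0.0, 1.2]
width: 0.014
```

>>> step_arm --plan '[[[0,0,0,-0.06,0],[0,0,0,-0.14,0],[0,0,0,-0.22,0],[0,0,0,-0.3,0],[0,0,0,-0.3,0]]]'

```text
time: 23.97
tool_pos: [0.4969, 0.0595, 0.1751]
ee_rot: [-3.141, 0.0, 1.363]
wrist_force: [-2.7, -0.1, 0.3]
width: 0.0135
```

```bash
python3 ob.py
```

```text
tool_pos [0.4969 0.0595 0.1751]
ee_rot [-3.1405  0.0003  1.3626]
wrist_force [-2.6642 -0.1143  0.3443]
wrist_torque [-0.1071  0.5329  0.0182]
width 0.0135
rz 0.9364573854743857 rx 0.7725966941661542
```

Turning smoothly, with low forces. I'll keep turning past the detent to the stop.

>>> step_arm --plan '[[[0,0,0,-0.1,0],[0,0,0,-0.2,0],[0,0,0,-0.3,0],[0,0,0,-0.4,0],[0,0,0,-0.5,0],[0,0,0,-0.6,0],[0,0,0,-0.7,0],[0,0,0,-0.7,0]]]'

```text
time: 24.63
tool_pos: [0.4975, 0.0591, 0.1751]
ee_rot: [3.141, 0.0, 0.664]
wrist_force: [-1.2, -1.6, -0.4]
width: 0.0139
```

>>> step_arm --plan '[[[0,0,0,-0.08,0],[0,0,0,-0.16,0],[0,0,0,-0.24,0],[0,0,0,-0.28,0],[0,0,0,-0.3,0],[0,0,0,-0.3,0]]]'

```text
time: 25.13
tool_pos: [0.4976, 0.0588, 0.1751]
ee_rot: [3.14, 0.0, 0.366]
wrist_force: [-0.6, -2.3, -0.8]
width: 0.0136
```

```bash
python3 ob.py
```

```text
tool_pos [0.4976 0.0588 0.1751]
ee_rot [3.1401 0.0002 0.3659]
wrist_force [-0.571  -2.2777 -0.7557]
wrist_torque [-0.6522  0.0148 -0.086 ]
width 0.0136
rz 0.28632999705719075 rx 0.04779738131251287
```

The tool has turned 1.30 rad. I'll release, retreat and check.

>>> step_arm --plan '[[[0,0,0,0,30],[0,0,0,0,40],[0,0,0,0,40],[0,0,40,0,40],[0,0,80,0,40],[-40,-10,90,0,40],[-80,-20,90,0,40],[-120,-30,90,0,40]]]'

```text
time: 25.8
tool_pos: [0.3772, 0.0296, 0.2665]
ee_rot: [3.141, -0.002, 0.366]
wrist_force: [-1.1, -0.9, 0.4]
width: 0.0375
```

>>> step_arm --plan '[[[-60,-200,0,0.3,40],[-60,-200,0,0.3,40],[-60,-200,0,0.3,40],[-60,-200,0,0.3,40],[-60,-200,0,0.3,40],[-60,-200,0,0.3,40],[-60,-200,0,0.3,40],[-60,-200,0,0.3,40]]]'

```text
time: 26.47
tool_pos: [0.3172, -0.1712, 0.2652]
ee_rot: [-3.141, -0.001, 0.661]
wrist_force: [-0.5, 0.4, 0.2]
width: 0.0376
```

```bash
python3 - <<'E'
from h import *
o=robot.get_obs();print(o['tool_pos'],o['wrist_force'])
a=snap('top')['frame'][:,:,::-1];b=snap('scene')['frame'][:,:,::-1]
A=cv2.resize(a[110:218,210:282],(400,600),interpolation=cv2.INTER_CUBIC);B=cv2.resize(b[165:285,200:280],(400,600),interpolation=cv2.INTER_CUBIC)
cv2.imwrite('pics/f1.png',cv2.convertScaleAbs(np.hstack([A,B]),alpha=1.5))
E
```

```text
[ 0.31718572 -0.17122463  0.26522236] [-0.48702324  0.39099775  0.15627307]
```

View pics/f1.png

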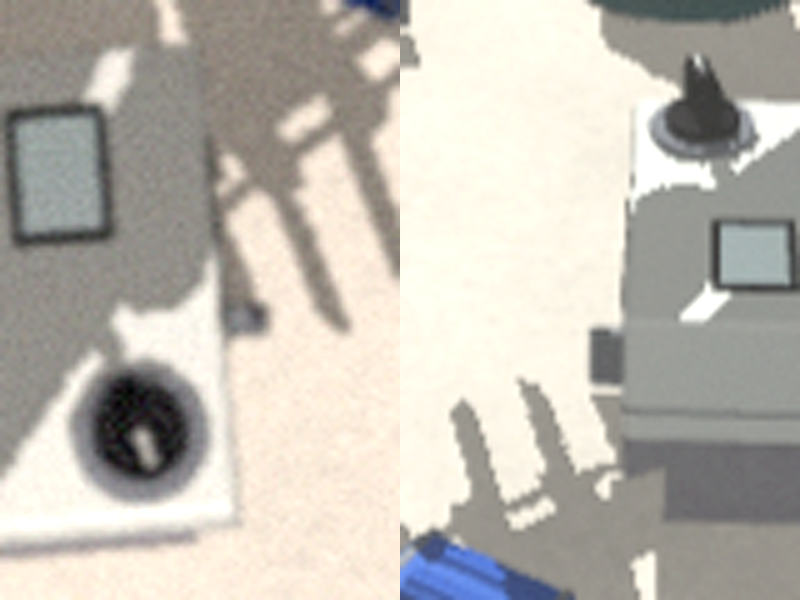

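The knob's pointer now points down and slightly right, at (148,450). That is about 75° clockwise, and it stayed there after release. The fin's end is still at the home position, at scene column 237.5. I'll hand in.

```bash
python3 -c "
from bench import robot
print(robot.close_job())"
```

```text
the job is handed in; nothing more can be done
None
```

I did all three steps and handed the job in at about 26.6 s of the 67 s allowed. The hand-in gives no verdict. I laid the black cartridge crosswise in the farthest tray, slid the tray into the bay, and turned the knob clockwise.

**Last checks**
- **Knob:** the tool turned it 1.30 rad with low forces. The pointer stayed about 75° round after release, so it looks locked.
- **Tray:** it looks home, but this is the least certain check. The fin's end is about 0–2 mm from its home position in both cameras, each good to about 2 mm, against the 5 mm allowed.
- **Cartridge:** it was centred and crosswise the last time I could see it, just before the tray went in. It is now hidden under the printer.
- **Bottle, stapler and mouse:** I saw no contact with them, but I did not measure their positions at the end.

**Where things disagreed**
- **Gripper on the housing:** the moves allowed no tilt, so I pushed the last few millimetres with the hand straight down. The gripper's body touched the printer's overhang at up to about 11 N (limit 40 N). After I squared the hand, the force showed the fingers pressing the fin against something solid, which I took for the back stop.
- **Printer position:** estimates from its edges and from its knob differed by 4–5 mm. The tray still went in with almost no side force.

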